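# Turn the test capsule window up and snap it into its cradle

## Robot

A 6-joint arm with a two-finger parallel gripper is mounted at the origin on a cart in front of the work surface, level with it; the furniture and walls round the work are solid. World frame = base frame: x ahead of the robot, y to its left, z up, the work surface at z = 0. Lengths are in m, angles in rad, forces in N, time in s.
With the tool pointing down it reaches from about 0.35 to 0.875 m from the base axis. Payload 4.2 kg.
Tool frame: the origin (TCP) lies at the very end of the fingers, on their centre line; the grasp point (between the pads) lies 19 mm behind it; z points along the fingers, y is the direction in which the jaws open and shut (so a half turn about z gives the same grasp; the last joint's range is limited). The gripper opens to 85 mm and grips with 20 to 120 N. Pads are 22 mm wide; open, the fingers measure 114 mm over their backs; the gripper's body (76 mm by 85 mm) begins 54 mm behind the grasp point. The pads swing forward as they close: fully open they stand 13 mm farther back than shut.
Start: joints at [1.412, 0.385, 0.008, 0, -1.194, -0.259], TCP at [0.254, 0.571, 0.231] pointing down, gripper open.
Joint ranges: [-3.14, 3.14], [-1.21, 2.06], [-1.07, 1.41], [-3.16, 2.05], [-2.99, -0.16], [-3.1, 3.1]. Speed limits (rad/s): [2.79, 2.79, 3.14, 3.14, 3.14, 3.14].

## Interface

Orientations are given as a unit quaternion [x, y, z, w].
In Python, from cell import monitor, get_image, get_calibration, order gives the robot as it stands.
- The arm moves only by the tool move_arm, never from a script. Its argument "moves" is a list of rows, each a list of 7 numbers: the shift along the tool's x, y, z in mm, then the turn, a rotation vector about the tool's x, y, z in degrees, then the gripper's target within -1 to 1 (fully open at 1, half-way at 0, shut at -1). A call has 1 to 5 rows; each row is the pose to reach, as a shift and turn from the pose measured when the call began, along the tool's axes at that moment; what a row does not reach only later rows make up. A row lasts 1/10 s, in which the tool goes at most 50 mm and 8.59 degrees, less where a joint would pass 70% of its speed; a pose out of reach is approached as far as the arm can. A call with a gripper value outside its range is refused whole. The fingers move at their own pace and stop on an object; the grip force is fixed at half the most. Time passes only in rows, so rows that repeat a pose let the fingers close. It gives the time, the measured TCP pose, the force and the opening at its end, in the units of the state.
- monitor.state(): the state, without advancing time (a new reading comes with each control period).
- get_image(name): name is "scene" or "side" or "wrist"; returns the picture (420x560x3 uint8, red, green, blue); there is no depth.
- get_calibration(name): a dict with "fx", "fy", "cx", "cy" (pixels), "R" (3x3) and "t" (3): a world point X has camera coordinates R X + t. Camera axes: x right, y down, z forward; pixel columns grow to the right and rows downward; lengths in m; the calibration is good to about 2 mm. A picture is of the moment at which its call begins: read the wrist's pose just before it. get_calibration takes no time and is no camera call; for the wrist camera it gives the pose at the moment of the call.
- order.finish_job(): hands the job in, once; it reports no verdict.
The state is a dict: "clock": time; "joints": joint angles; "joint_velocities": joint speeds; "tau": joint torques, N m; "eef_pos": TCP position; "tcp_rot": TCP orientation; "contact_force": force on the tool from outside, world axes, zero at the start; "wrist_torque": the same for the moment, N m; "finger_gap": opening from 0.0 (shut) to 1.0 (fully open).
Only numpy, scipy, OpenCV 4.12 (cv2) and the standard library are available. Lean on these libraries where they do the work, as an engineer would, in place of code of your own. Each camera call takes 0.05 s, during which the arm holds its last target.

## Task

The six-sided steriliser test capsule lies on the open rest with its indicator window turned away underneath. Roll it over flat by flat until the window flat faces straight up, then snap it into the spring cradle: lengthwise between the four jaws, centred end to end, and pressed fully home, window still up, either end first. Do not drop it; let go of it, and leave the other things on the worktop where they are.

Things in the scene. Friction and masses are not known exactly. Their poses are not given: they have to be found in the camera images.
- capsule: Loose metal hexagonal bar, 44 mm across flats, 51 across corners, 150 long, about 0.25 kg. Origin: on its axis, mid-length. x: along the bar to the domed-cap end. z: out of the window flat; must end straight up. Starts rolled two flats (120 deg) off: looking at the domed cap end-on, the window is 120 deg anticlockwise from the top, facing down-left, hidden from above.
- window (a point): Centre of the window flat, 22 mm from the capsule's axis along its z. The only flat with a framed pale strip window (112 x 20 mm, under 1 mm proud); the other five are bare. Flats are 25 mm wide. Opposite flats can be pinched with the tool leaning 30 deg about the bar's axis; turning the held bar until it leans 30 deg the other way rolls it one flat (60 deg).
- cap (a point): Tip of the knurled domed cap (38 mm diameter, 12 mm long) on the capsule's +x end, 87 mm from its origin. The other end has only a flat 3 mm plug.
- rest: Fixed open rest, no moving parts: foot plate 170 x 90 x 6 mm, origin at its underside centre, x along the capsule's line, z up. Two white saddles 16 mm thick at x = +-60 mm; 104 mm open between them for fingers, down to the plate. Capsule sits on any flat, 1.5 mm play.
- rest_seat (a point): Middle of the rest at the height of the saddles' flat seats, 35 mm above the worktop; a seated capsule's axis is 57 mm up. The saddles' short flanks match the hexagon's lower sides, stay below 57 mm and within 30 mm of the centre line.
- cradle: Fixed spring cradle: foot plate 170 x 100 x 6 mm, origin at its underside centre, x along the capsule's line, z up. At x = +-60 mm a white saddle like the rest's (16 mm thick) between two upright sprung steel jaws (16 mm thick, to 82 mm high, within 45 mm of the centre line); 104 mm open between the pairs for fingers, down to the plate.
- cradle_seat (a point): Cradle middle at the height of its flat seats, 35 mm above the worktop. Home: capsule axis 57 mm, top flat 79 mm up, jaws over its side corners. Lowered in, it first stops on the jaws' noses (46 mm apart), axis about 10 mm too high; 8 to 15 N down snaps it home. If not held against rolling while pressed (keep gripping its flats) it may twist and jam.
- kidney_dish: Bystander: kidney-shaped dish, 92 x 184 x 35 mm, origin at the centre of its underside.
- strip_box: Bystander: small carton, 52 x 96 x 34 mm, origin at the centre of its underside.
- iodine: Bystander: brown bottle with a pale cap, 47 mm diameter, 98 mm tall, origin at the centre of its underside.

How it is judged:
At the end, for the whole second after the job is handed in: The capsule is home in the spring cradle and at rest: its axis 57 mm (within 3 mm) above the cradle's underside, within 4 mm of the cradle's centre line and 12 mm of its middle lengthwise, parallel to it within 0.08 rad either way round, with the window flat facing up within 0.12 rad (z of capsule in the frame of cradle between 0.054 and 0.06 m and angle between capsule's own z axis and vertical below 0.12 rad and z of window in the frame of cradle above 0.074 m and x of capsule in the frame of cradle between -0.012 and 0.012 m and y of capsule in the frame of cradle between -0.004 and 0.004 m and angle between the x axis of capsule and the x axis of cradle, either way round below 0.08 rad and linear speed of capsule below 0.02 m/s and angular speed of capsule below 0.1 rad/s); the robot touches nothing.
It fails at once if the capsule is dropped: it falls untouched by the fingers at over 0.4 m/s while its axis is still more than 72 mm above the worktop (height (world z) of capsule above 0.072 m and linear speed of capsule above 0.4 m/s and contact force between the fingers and capsule below 0.01 N).
It fails at once if the kidney dish, the strip carton or the iodine bottle is moved more than 30 mm (distance of any of kidney_dish, strip_box, iodine from where it was at the start of the episode above 0.03 m).
It also fails if it takes over 48 s, if anything falls off the work surface, if the arm or the gripper's body presses on something with over 40 N, if the wrist force passes 120 N, or if a joint passes its speed limit or range.

## Working session

There is one attempt and no reset: what is moved stays moved. The work goes in short steps, Python scripts to look and compute and a tool call to move; the robot and the scene stay as the last step left them, time stands still between calls to the robot, and variables do not carry over. Pictures are saved under pics/ and viewed, and the job is handed in when it is done.

Besides the shell and the picture viewer there is one more tool, called after "Emit:" as name([rows], argument=value, ...), one row to a line, values as JSON. move_arm: Moves the arm, as the interface text tells. Its arguments: {"type":"object","properties":{"moves":{"type":"array","items":{"type":"array","items":{"type":"number"}}}},"required":["moves"]}

```bash
ls; mkdir -p pics
python3 - <<'E'
from cell import monitor,get_image,get_calibration
import cv2
print(monitor.state())
for n in ("scene","side","wrist"):
    c=get_calibration(n); print(n,c)
    cv2.imwrite(f"pics/{n}0.png",get_image(n)[:,:,::-1])
E
```

```text
pics
{'clock': 0.0, 'joints': array([ 1.41159383e+00,  3.85547765e-01,  6.57698849e-03, -5.24153272e-04,
       -1.19398849e+00, -2.58613431e-01]), 'joint_velocities': array([-4.23103635e-04,  1.20828903e-03, -2.35184034e-05,  1.28295095e-03,
       -2.17543467e-04, -9.41259209e-04]), 'tau': array([-7.31522550e-05, -3.92285693e+01,  1.88402510e+01,  4.18643385e+00,
       -4.62288590e-03,  5.79583443e-06]), 'eef_pos': array([0.25333094, 0.57069299, 0.23020405]), 'tcp_rot': array([ 9.78237317e-01, -2.07486197e-01, -1.89552163e-04,  1.09223876e-03]), 'contact_force': array([0.34711053, 0.08557356, 0.57755985]), 'wrist_torque': array([-0.0028872 , -0.01193594, -0.06600042]), 'finger_gap': 1.0023601967244038}
scene {'fx': 452.78611194033937, 'fy': 452.78611194033937, 'cx': 276.7645704776555, 'cy': 219.70269016969857, 'R': array([[-0.52081075, -0.85366489, -0.00352386],
       [-0.43221185,  0.26724251, -0.86126323],
       [ 0.73617191, -0.4470321 , -0.50814685]]), 't': array([0.34584643, 0.31583979, 0.47922492])}
side {'fx': 410.2127709887867, 'fy': 410.2127709887867, 'cx': 278.6602702688092, 'cy': 214.53393274012086, 'R': array([[ 0.85619784, -0.5165252 ,  0.01126881],
       [-0.32117425, -0.54921344, -0.77149965],
       [ 0.40468799,  0.65693708, -0.63612995]]), 't': array([-0.50760863,  0.26922452,  0.72502641])}
wrist {'fx': 301.32906486393637, 'fy': 301.32906486393637, 'cx': 276.44128042050636, 'cy': 216.09648578745623, 'R': array([[-0.40505835, -0.91429004,  0.00121044],
       [-0.88283705,  0.3914673 ,  0.25952282],
       [-0.23775298,  0.10405326, -0.96573622]]), 't': array([ 0.62353411, -0.03256201,  0.37729574])}
```

View pics/scene0.png

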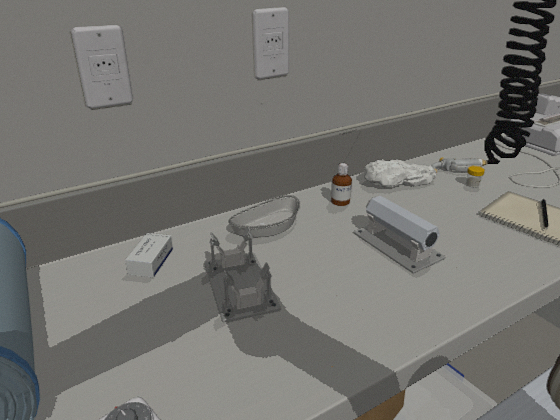

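View pics/side0.png

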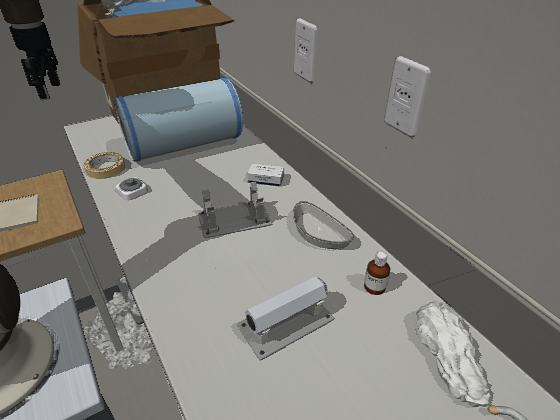

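View pics/wrist0.png

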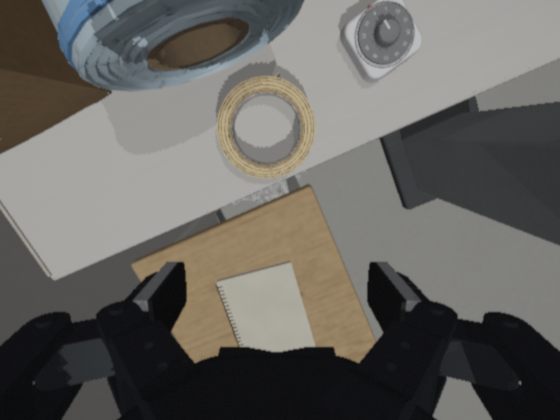

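Run:
```python
import cv2
a=cv2.imread("pics/scene0.png");b=cv2.imread("pics/side0.png")
def crop(im,x,y,w,h,s,n): cv2.imwrite(n,cv2.resize(im[y:y+h,x:x+w],None,fx=s,fy=s,interpolation=cv2.INTER_CUBIC))
crop(a,340,180,120,95,6,"pics/c1.png");crop(a,190,220,110,100,6,"pics/c2.png")
crop(b,225,260,125,100,6,"pics/c3.png");crop(b,180,165,110,85,6,"pics/c4.png")
```

```text
(no output)
```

View pics/c1.png

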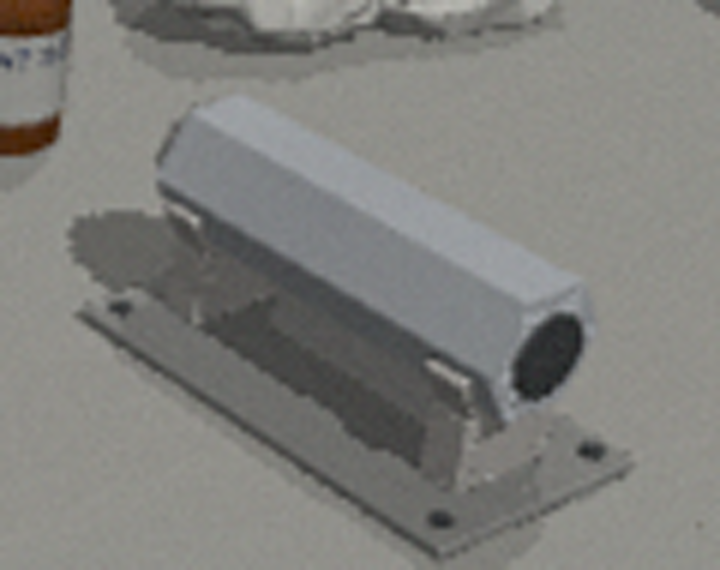

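View pics/c2.png

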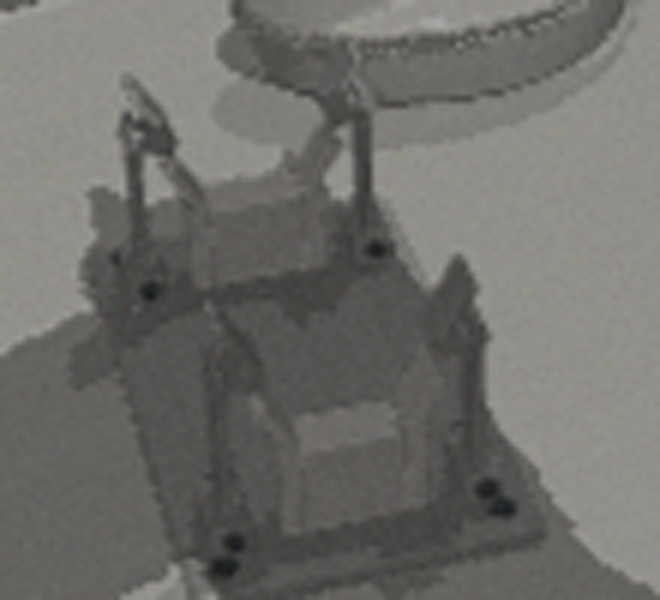

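View pics/c3.png

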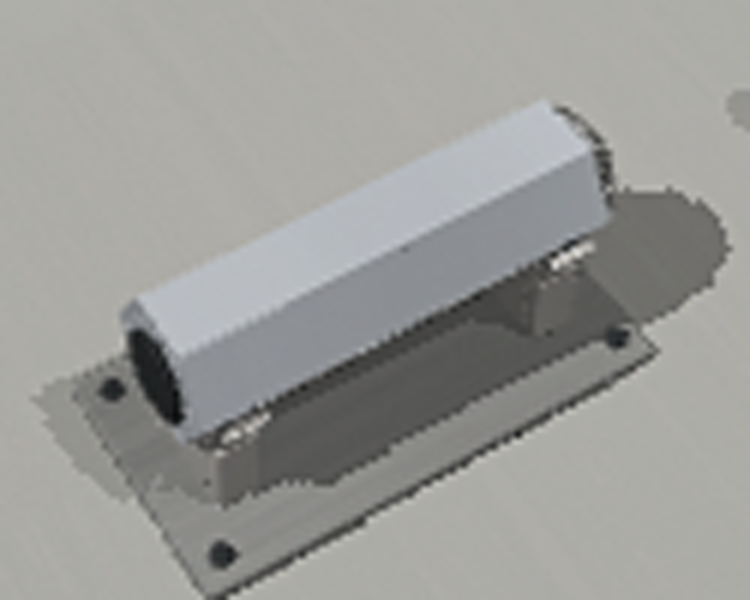

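View pics/c4.png

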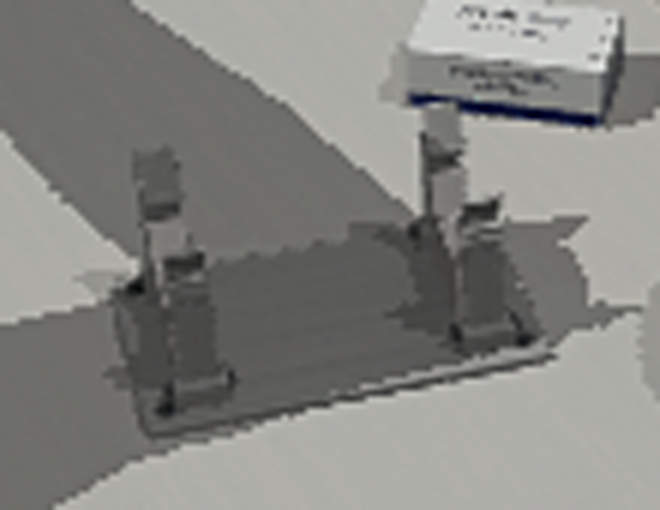

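```bash
cat > h.py <<'E'
import numpy as np
from cell import monitor,get_image,get_calibration
def ray(n,px,z,c=None):
    c=c or get_calibration(n); R=np.array(c["R"]);t=np.array(c["t"])
    C=-R.T@t; d=R.T@np.array([(px[0]-c["cx"])/c["fx"],(px[1]-c["cy"])/c["fy"],1])
    return C+d*(z-C[2])/d[2]
def proj(n,X,c=None):
    c=c or get_calibration(n); p=c["R"]@np.array(X)+c["t"]; return np.array([c["fx"]*p[0]/p[2]+c["cx"],c["fy"]*p[1]/p[2]+c["cy"]])
E
python3 - <<'E'
from h import *
for n,z,l in [("scene",.006,[(353,232),(413.3,272.5),(445.3,257)]),("side",.006,[(335,318.3),(260.3,359.7),(237,325.8)]),
 ("scene",.079,[(380.3,196.2),(373,198.7),(427.2,230.8),(437.2,227.5)]),("side",.079,[(315.8,276.7),(323.7,285),(255.5,319.2),(247.2,310.8)]),
 ("scene",.006,[(280.8,309.2),(225.8,320)]),("side",.006,[(205,237.5),(271.7,223.7),(199.2,213.3)])]:
    print(n,z); P=[ray(n,p,z)[:2] for p in l]
    for p in P: print(p.round(4))
    print([np.linalg.norm(P[i]-P[i-1]).round(3) for i in range(len(P))])
E
```

```text
scene 0.006
[ 0.575 -0.135]
[ 0.4068 -0.139 ]
[ 0.4097 -0.2286]
[np.float64(0.19), np.float64(0.168), np.float64(0.09)]
side 0.006
[ 0.5831 -0.2304]
[ 0.4134 -0.2336]
[ 0.4098 -0.148 ]
[np.float64(0.192), np.float64(0.17), np.float64(0.086)]
scene 0.079
[ 0.5669 -0.1936]
[ 0.5664 -0.1732]
[ 0.4198 -0.1725]
[ 0.4183 -0.197 ]
[np.float64(0.149), np.float64(0.02), np.float64(0.147), np.float64(0.024)]
side 0.079
[ 0.571  -0.1733]
[ 0.5719 -0.198 ]
[ 0.4237 -0.2005]
[ 0.4196 -0.1773]
[np.float64(0.151), np.float64(0.025), np.float64(0.148), np.float64(0.024)]
scene 0.006
[0.4503 0.1225]
[0.475  0.2117]
[np.float64(0.093), np.float64(0.093)]
side 0.006
[0.4563 0.1149]
[0.6195 0.0779]
[0.4798 0.207 ]
[np.float64(0.095), np.float64(0.167), np.float64(0.19)]
```

```bash
cat >> h.py <<'E'
from scipy.spatial.transform import Rotation as Ro
def Rt(yaw,lean): return Ro.from_euler('z',yaw,degrees=True)*Ro.from_euler('x',lean,degrees=True)*Ro.from_euler('x',180,degrees=True)
def row(pos,R):
    s=monitor.state(); R0=Ro.from_quat(s["tcp_rot"])
    d=R0.inv().apply(np.array(pos)-s["eef_pos"])*1000; w=(R0.inv()*R).as_rotvec(degrees=True)
    print("t",round(s["clock"],2),"tcp",s["eef_pos"].round(4),"q",s["joints"].round(2),"gap",round(s["finger_gap"],3),"F",s["contact_force"].round(1))
    print("ROW",d.round(1).tolist(),w.round(2).tolist(), "dist",np.linalg.norm(d).round(),"ang",np.linalg.norm(w).round(1))
E
python3 - <<'E'
from h import *
for n in("scene","side","wrist"):
    c=get_calibration(n);print(n,(-c["R"].T@c["t"]).round(3))
print("roll",ray("side",(135,155),0),ray("side",(240,130),0),"tape",ray("side",(105,165),0), "bottle",ray("side",(376,290),0),ray("scene",(341,203),0),"carton",ray("side",(265,178),0.03))
# wrist cam pose relative to tool
s=monitor.state();R0=Ro.from_quat(s["tcp_rot"]).as_matrix();c=get_calibration("wrist")
print(R0.T@(-c["R"].T@c["t"]-s["eef_pos"]), (c["R"]@R0).round(3))
row([.44,.14,.33],Rt(-12.8,0))
E
```

```text
scene [-0.036  0.425  0.517]
side [ 0.228 -0.591  0.675]
wrist [0.314 0.544 0.372]
roll [0.421145   0.58148699 0.        ] [0.77812715 0.56450116 0.        ] tape [0.32744479 0.56951366 0.        ] bottle [ 0.70513786 -0.21359986  0.        ] [ 0.69878775 -0.20127452  0.        ] carton [0.68723355 0.23027824 0.03      ]
[ 0.0660212   0.00071564 -0.14174047] [[ 0.001  1.     0.001]
 [-0.966  0.001 -0.26 ]
 [-0.26  -0.001  0.966]]
t 0.15 tcp [0.2534 0.5708 0.2305] q [ 1.41  0.39  0.01 -0.   -1.19 -0.26] gap 0.996 F [ 1.1  0.4 -0. ]
ROW [345.4, 318.2, -99.0] [0.1, 0.0, -11.15] dist 480.0 ang 11.1
```

Run:
```python
from h import *
row([.57,.14,.33],Rt(-12.8,0))
```

```text
t 0.15 tcp [0.2534 0.5708 0.2305] q [ 1.41  0.39  0.01 -0.   -1.19 -0.26] gap 0.996 F [ 1.1  0.4 -0. ]
ROW [464.2, 265.4, -99.0] [0.1, 0.0, -11.15] dist 544.0 ang 11.1
```

Emit:
move_arm([
  [464, 265, -99, 0, 0, -11.1, 1],
  [464, 265, -99, 0, 0, -11.1, 1],
  [464, 265, -99, 0, 0, -11.1, 1],
  [464, 265, -99, 0, 0, -11.1, 1],
  [464, 265, -99, 0, 0, -11.1, 1],
])

```text
clock: 0.65
eef_pos: [0.3997, 0.3713, 0.2769]
tcp_rot: [0.994, -0.112, -0.0, 0.001]
contact_force: [1.5, 0.4, -1.0]
finger_gap: 0.999
```

Run:
```python
from h import *
row([.57,.14,.33],Rt(-12.8,0))
```

```text
t 0.65 tcp [0.3997 0.3713 0.2769] q [ 1.05  0.22 -0.11  0.   -1.24  0.3 ] gap 0.999 F [ 1.5  0.4 -1. ]
ROW [217.3, 187.8, -52.8] [0.11, 0.02, -0.02] dist 292.0 ang 0.1
```

Emit:
move_arm([
  [217, 188, -53, 0, 0, 0, 1],
  [217, 188, -53, 0, 0, 0, 1],
  [217, 188, -53, 0, 0, 0, 1],
  [217, 188, -53, 0, 0, 0, 1],
  [217, 188, -53, 0, 0, 0, 1],
])

```text
clock: 1.15
eef_pos: [0.5449, 0.1728, 0.3224]
tcp_rot: [0.994, -0.112, -0.0, 0.001]
contact_force: [-0.1, 1.0, 0.5]
finger_gap: 1.0
```

Emit:
move_arm([
  [45, 40, -10, 0, 0, 0, 1],
  [45, 40, -10, 0, 0, 0, 1],
])

```text
clock: 1.35
eef_pos: [0.5819, 0.1203, 0.3327]
tcp_rot: [0.993, -0.114, -0.0, 0.001]
contact_force: [0.3, -0.0, -0.4]
finger_gap: 1.007
```

Run:
```python
from h import *
import cv2,pickle
row([.495,-.1855,.3],Rt(1,30))
pickle.dump(get_calibration("wrist"),open("w1.pkl","wb"))
cv2.imwrite("pics/w1.png",get_image("wrist")[:,:,::-1])
```

```text
t 1.35 tcp [0.5819 0.1203 0.3327] q [ 0.48  0.28  0.11  0.   -1.4   0.86] gap 1.007 F [ 0.3 -0.  -0.4]
ROW [-15.4, 317.5, 33.5] [29.98, -3.68, -13.76] dist 320.0 ang 33.2
```

View pics/w1.png

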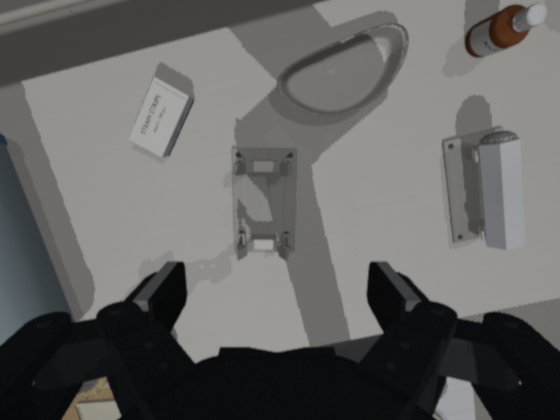

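Run:
```python
import cv2
a=cv2.imread("pics/w1.png")
cv2.imwrite("pics/w1c.png",cv2.resize(a[140:265,220:310],None,fx=4.8,fy=4.8,interpolation=cv2.INTER_CUBIC))
cv2.imwrite("pics/w1d.png",cv2.resize(a[120:260,430:540],None,fx=4.2,fy=4.2,interpolation=cv2.INTER_CUBIC))
```

```text
(no output)
```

View pics/w1c.png

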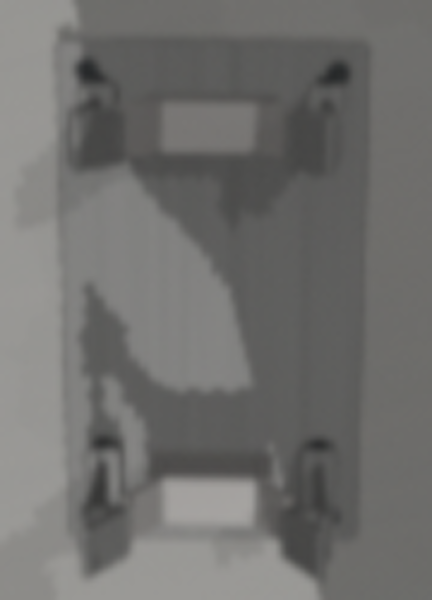

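View pics/w1d.png

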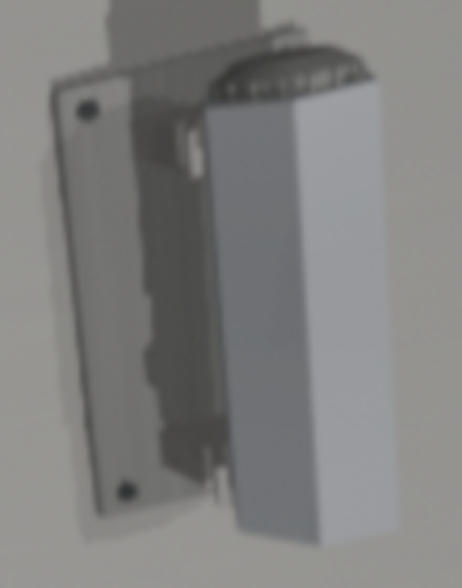

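Run:
```python
from h import *
import pickle
c=pickle.load(open("w1.pkl","rb"))
a=ray("w",(263.5,166.5),.035,c);b=ray("w",(263.5,244.6),.035,c)
print(a,b,(a+b)/2,np.linalg.norm(a-b),np.degrees(np.arctan2(*(a-b)[[1,0]])))
P=[ray("w",p,.006,c) for p in [(232.9,148.3),(297.1,148.75),(294.6,252.5),(234.6,252.5)]];print(np.array(P).round(4),np.mean(P,0)); print(np.degrees(np.arctan2(*(P[1]-P[2])[[1,0]])),np.degrees(np.arctan2(*(P[0]-P[3])[[1,0]])))
P=[ray("w",p,.079,c) for p in [(499.5,145),(520.5,141.4),(524.5,246.2),(506.2,249.8)]];print(np.array(P).round(4),np.mean(P,0)); print(np.degrees(np.arctan2(*(P[1]-P[2])[[1,0]])),np.degrees(np.arctan2(*(P[0]-P[3])[[1,0]])))
```

```text
[0.60742291 0.1324041  0.035     ] [0.49082279 0.16076293 0.035     ] [0.54912285 0.14658352 0.035     ] 0.11999921361174527 -13.669746442254363
[[0.642  0.173  0.006 ]
 [0.6193 0.0782 0.006 ]
 [0.4553 0.1173 0.006 ]
 [0.4779 0.2146 0.006 ]] [0.54863031 0.14577129 0.006     ]
-13.426367551914678 -14.221016151100645
[[ 0.5697 -0.1709  0.079 ]
 [ 0.5682 -0.1972  0.079 ]
 [ 0.4216 -0.1997  0.079 ]
 [ 0.4219 -0.1746  0.079 ]] [ 0.49532115 -0.18561387  0.079     ]
0.9859190705026898 1.4299942266996737
```

```bash
cat >> h.py <<'E'
CAP=np.array([.495,-.1856,.057]);CRA=np.array([.549,.146,.057])
def go(axis,yaw,lean,depth):
    R=Rt(yaw,lean); row(np.array(axis)+R.apply([0,0,depth]),R)
E
python3 -c "
from h import *
go(CAP,1.2,30,-.10)"
```

```text
t 1.4 tcp [0.5819 0.1205 0.3325] q [ 0.48  0.28  0.11  0.   -1.4   0.86] gap 1.003 F [0.4 0.2 0.7]
ROW [-2.9, 365.8, 189.8] [29.98, -3.71, -13.97] dist 412.0 ang 33.3
```

Emit:
move_arm([
  [-3, 366, 150, 30, -3.7, -14, 1],
  [-3, 366, 150, 30, -3.7, -14, 1],
  [-3, 366, 150, 30, -3.7, -14, 1],
  [-3, 366, 150, 30, -3.7, -14, 1],
  [-3, 366, 150, 30, -3.7, -14, 1],
])

```text
clock: 1.9
eef_pos: [0.5309, -0.0852, 0.245]
tcp_rot: [0.965, 0.011, -0.002, -0.261]
contact_force: [1.7, -0.6, 0.6]
finger_gap: 1.001
```

```bash
python3 -c "
from h import *
go(CAP,1.2,30,-.10)"
```

```text
t 1.9 tcp [ 0.5309 -0.0852  0.245 ] q [-0.18  0.33  0.05 -0.52 -1.43  1.88] gap 1.001 F [ 1.7 -0.6  0.6]
ROW [-38.4, 180.3, 12.2] [-0.25, -0.07, 0.1] dist 185.0 ang 0.3
```

Emit:
move_arm([
  [-38, 180, 12, 0, 0, 0, 1],
  [-38, 180, 12, 0, 0, 0, 1],
  [-38, 180, 12, 0, 0, 0, 1],
  [-38, 180, 12, 0, 0, 0, 1],
  [-38, 180, 12, 0, 0, 0, 1],
])

```text
clock: 2.4
eef_pos: [0.494, -0.2367, 0.1398]
tcp_rot: [0.965, 0.008, -0.005, -0.262]
contact_force: [-0.4, 0.2, -1.0]
finger_gap: 0.998
```

```bash
python3 -c "
from h import *
import cv2,pickle
go(CAP,1.2,30,.02)
pickle.dump(get_calibration('wrist'),open('w2.pkl','wb'))
cv2.imwrite('pics/w2.png',get_image('wrist')[:,:,::-1])
"
```

```text
t 2.4 tcp [ 0.494  -0.2367  0.1398] q [-0.43  0.51  0.03 -0.48 -1.38  2.18] gap 0.998 F [-0.4  0.2 -1. ]
ROW [2.5, -1.9, 117.2] [-0.44, 0.21, -0.32] dist 117.0 ang 0.6
```

View pics/w2.png

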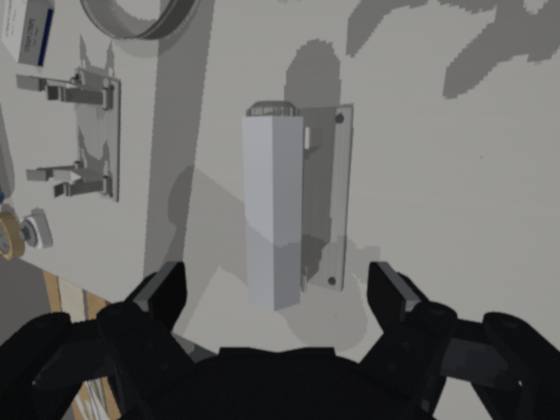

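Emit:
move_arm([
  [2.5, -1.9, 30, -0.4, 0.2, -0.3, 1],
  [2.5, -1.9, 60, -0.4, 0.2, -0.3, 1],
  [2.5, -1.9, 90, -0.4, 0.2, -0.3, 1],
  [2.5, -1.9, 117, -0.4, 0.2, -0.3, 1],
  [2.5, -1.9, 117, -0.4, 0.2, -0.3, 1],
])

```text
clock: 2.95
eef_pos: [0.4948, -0.1708, 0.0401]
tcp_rot: [0.965, 0.012, -0.004, -0.26]
contact_force: [0.2, -1.3, 0.6]
finger_gap: 1.003
```

```bash
python3 -c "
from h import *
go(CAP,1.2,30,.02)
"
```

```text
t 2.95 tcp [ 0.4948 -0.1708  0.0401] q [-0.34  0.58 -0.12 -0.54 -1.14  2.23] gap 1.003 F [ 0.2 -1.3  0.6]
ROW [-0.2, 4.4, -2.1] [-0.18, 0.25, 0.16] dist 5.0 ang 0.3
```

Emit:
move_arm([
  [0, 4.4, -2, 0, 0, 0, 1],
  [0, 4.4, -2, 0, 0, 0, 1],
])

```text
clock: 3.15
eef_pos: [0.4961, -0.1761, 0.041]
tcp_rot: [0.966, 0.013, -0.003, -0.26]
contact_force: [-0.6, 0.3, -0.6]
finger_gap: 1.0
```

```bash
python3 -c "
from h import *
go(CAP,1.2,30,.02)
"
```

```text
t 3.15 tcp [ 0.4961 -0.1761  0.041 ] q [-0.34  0.58 -0.12 -0.54 -1.14  2.24] gap 1.0 F [-0.6  0.3 -0.6]
ROW [-1.3, 0.2, 1.4] [-0.09, 0.15, 0.29] dist 2.0 ang 0.3
```

Close.

Emit:
move_arm([
  [-1, 0, 1, 0, 0, 0, -0.3],
  [-1, 0, 1, 0, 0, 0, -1],
  [-1, 0, 1, 0, 0, 0, -1],
  [-1, 0, 1, 0, 0, 0, -1],
  [-1, 0, 1, 0, 0, 0, -1],
])

```text
clock: 3.65
eef_pos: [0.4955, -0.176, 0.041]
tcp_rot: [0.966, 0.013, -0.003, -0.259]
contact_force: [-0.1, 0.1, 5.5]
finger_gap: 0.506
```

```bash
python3 -c "
from h import *
go(CAP+[0,0,.05],1.2,30,.02)
"
```

```text
t 3.65 tcp [ 0.4955 -0.176   0.041 ] q [-0.35  0.58 -0.12 -0.54 -1.14  2.24] gap 0.506 F [-0.1  0.1  5.5]
ROW [-0.7, -24.8, -41.9] [-0.07, 0.09, 0.32] dist 49.0 ang 0.3
```

Emit:
move_arm([
  [0, -10, -17, 0, 0, 0, -1],
  [0, -20, -34, 0, 0, 0, -1],
  [0, -26, -45, 0, 0, 0, -1],
  [0, -26, -45, 0, 0, 0, -1],
])

```text
clock: 4.05
eef_pos: [0.4962, -0.1765, 0.0942]
tcp_rot: [0.966, 0.013, -0.001, -0.259]
contact_force: [0.6, -0.2, -1.9]
finger_gap: 0.503
```

```bash
python3 -c "
from h import *
import cv2
go(CAP+[0,0,.053],1.2,-30,.02)
cv2.imwrite('pics/s3.png',get_image('side')[200:400,180:400,::-1].repeat(3,0).repeat(3,1))
"
```

```text
t 4.05 tcp [ 0.4962 -0.1765  0.0942] q [-0.34  0.51 -0.09 -0.52 -1.22  2.18] gap 0.503 F [ 0.6 -0.2 -1.9]
ROW [-1.5, 17.2, -8.2] [-59.98, -0.27, 0.33] dist 19.0 ang 60.0
```

View pics/s3.png

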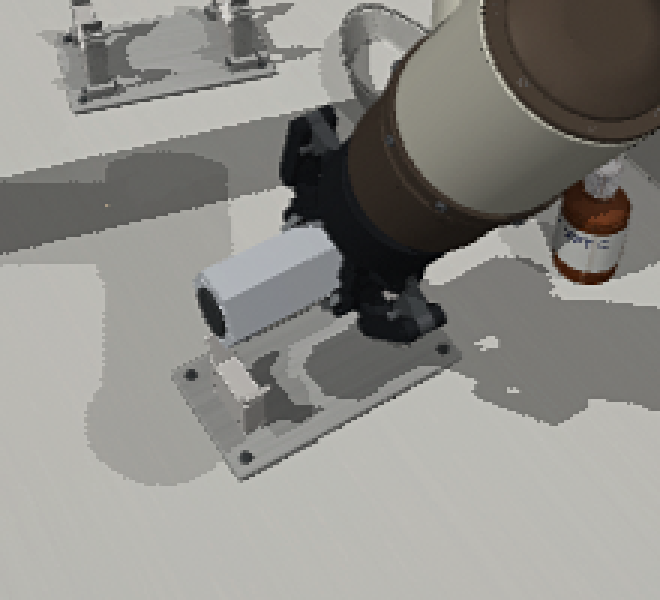

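Emit:
move_arm([
  [0, 3, -2, -8, 0, 0, -1],
  [0, 6, -4, -16, 0, 0, -1],
  [0, 9, -6, -24, 0, 0, -1],
  [0, 12, -7, -32, 0, 0, -1],
  [0, 14, -8, -40, 0, 0, -1],
])

```text
clock: 4.6
eef_pos: [0.4954, -0.1919, 0.0924]
tcp_rot: [0.997, 0.013, 0.001, 0.081]
contact_force: [-0.2, -1.5, -1.4]
finger_gap: 0.51
```

```bash
python3 -c "
from h import *
go(CAP+[0,0,.053],1.2,-30,.02)
"
```

```text
t 4.6 tcp [ 0.4954 -0.1919  0.0924] q [ 0.02  0.35 -0.54  0.26 -0.69  1.37] gap 0.51 F [-0.2 -1.5 -1.4]
ROW [-0.2, 3.7, 0.4] [-20.68, -0.12, 0.26] dist 4.0 ang 20.7
```

Emit:
move_arm([
  [0, 1, 0, -7, 0, 0, -1],
  [0, 2, 0, -14, 0, 0, -1],
  [0, 3.7, 0.4, -20.6, 0, 0, -1],
  [0, 3.7, 0.4, -20.6, 0, 0, -1],
])

```text
clock: 5.0
eef_pos: [0.4932, -0.1946, 0.0901]
tcp_rot: [0.966, 0.015, 0.001, 0.259]
contact_force: [0.4, -1.3, -2.5]
finger_gap: 0.507
```

```bash
python3 -c "
from h import *
go(CAP+[0,0,.003],1.2,-30,.02)
"
```

```text
t 5.0 tcp [ 0.4932 -0.1946  0.0901] q [ 0.1   0.37 -0.81  0.93 -0.67  0.68] gap 0.507 F [ 0.4 -1.3 -2.5]
ROW [2.3, -22.9, 41.5] [0.07, 0.04, 0.64] dist 47.0 ang 0.6
```

Emit:
move_arm([
  [2, -8, 15, 0, 0, 0.6, -1],
  [2, -15, 28, 0, 0, 0.6, -1],
  [2, -20, 37, 0, 0, 0.6, -1],
  [2, -21, 38, 0, 0, 0.6, -1],
  [2, -21, 38, 0, 0, 0.6, -1],
])

```text
clock: 5.5
eef_pos: [0.4942, -0.1956, 0.0458]
tcp_rot: [0.966, 0.01, 0.001, 0.259]
contact_force: [0.6, 0.4, -2.2]
finger_gap: 0.505
```

```bash
python3 -c "
from h import *
import cv2
go(CAP+[0,0,.0],1.2,-30,.0187)
cv2.imwrite('pics/s4.png',get_image('side')[200:400,180:400,::-1].repeat(3,0).repeat(3,1))
"
```

```text
t 5.5 tcp [ 0.4942 -0.1956  0.0458] q [ 0.05  0.44 -0.87  1.12 -0.59  0.5 ] gap 0.505 F [ 0.6  0.4 -2.2]
ROW [1.0, -3.0, 4.0] [0.04, 0.16, 0.09] dist 5.0 ang 0.2
```

View pics/s4.png

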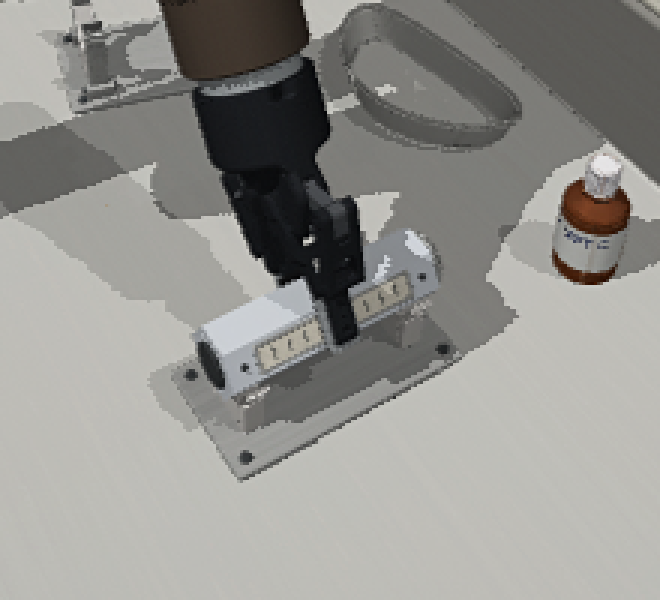

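Emit:
move_arm([
  [1, -1.5, 2.5, 0, 0, 0, -1],
  [1, -2.5, 4.5, 0, 0, 0, -1],
  [1, -2.5, 4.5, 0, 0, 0, -1],
])

```text
clock: 5.85
eef_pos: [0.4959, -0.1955, 0.0412]
tcp_rot: [0.966, 0.01, 0.002, 0.259]
contact_force: [0.7, -0.2, -2.2]
finger_gap: 0.506
```

```bash
python3 -c "
from h import *
go(CAP+[0,0,.0],1.2,-30,.0187)
"
```

```text
t 5.85 tcp [ 0.4959 -0.1955  0.0412] q [ 0.04  0.45 -0.87  1.14 -0.58  0.48] gap 0.506 F [ 0.7 -0.2 -2.2]
ROW [-0.7, -0.7, 0.1] [0.05, 0.07, 0.06] dist 1.0 ang 0.1
```

Emit:
move_arm([
  [0, -0.9, 1.4, 0, 0, 0, -1],
  [0, -0.9, 1.4, 0, 0, 0, -1],
])

```text
clock: 6.05
eef_pos: [0.4962, -0.1959, 0.041]
tcp_rot: [0.965, 0.01, 0.003, 0.26]
contact_force: [-2.5, 1.5, 5.7]
finger_gap: 0.508
```

Seated contact (+5.7 N up). Open.

Emit:
move_arm([
  [0, 0, 0, 0, 0, 0, 0.3],
  [0, 0, 0, 0, 0, 0, 1],
  [0, 0, 0, 0, 0, 0, 1],
  [0, 0, 0, 0, 0, 0, 1],
])

```text
clock: 6.45
eef_pos: [0.4962, -0.1959, 0.041]
tcp_rot: [0.965, 0.01, 0.003, 0.26]
contact_force: [0.3, -0.9, -0.8]
finger_gap: 1.001
```

```bash
python3 -c "
from h import *
go(CAP+[0,0,.0],1.2,-30,-.10)
"
```

```text
t 6.45 tcp [ 0.4962 -0.1959  0.041 ] q [ 0.04  0.45 -0.87  1.15 -0.58  0.47] gap 1.001 F [ 0.3 -0.9 -0.8]
ROW [-1.0, -0.5, -119.0] [0.2, -0.0, 0.04] dist 119.0 ang 0.2
```

Emit:
move_arm([
  [0, 0, -30, 0, 0, 0, 1],
  [0, 0, -70, 0, 0, 0, 1],
  [0, 0, -110, 0, 0, 0, 1],
  [0, 0, -120, 0, 0, 0, 1],
])

```text
clock: 6.85
eef_pos: [0.4977, -0.133, 0.1481]
tcp_rot: [0.966, 0.011, 0.007, 0.26]
contact_force: [1.0, 0.3, 0.7]
finger_gap: 1.0
```

```bash
python3 -c "
from h import *
import cv2
go(CAP+[0,0,.0],1.2,30,-.10)
cv2.imwrite('pics/s5.png',get_image('side')[200:400,180:400,::-1].repeat(3,0).repeat(3,1))
"
```

```text
t 6.85 tcp [ 0.4977 -0.133   0.1481] q [ 0.28  0.29 -0.7   0.7  -0.85  0.77] gap 1.0 F [1.  0.3 0.7]
ROW [-4.2, 86.5, 55.2] [60.09, -0.41, 0.22] dist 103.0 ang 60.1
```

View pics/s5.png

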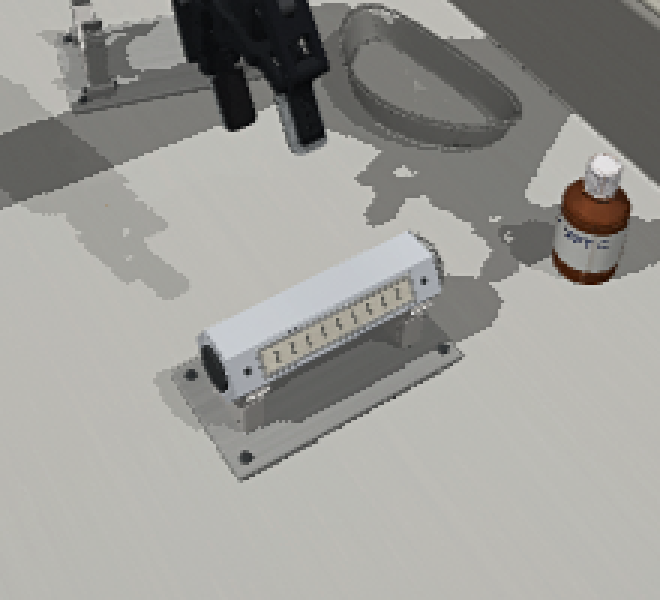

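Emit:
move_arm([
  [-1, 10, -2, 8, 0, 0, 1],
  [-2, 20, -2, 16, 0, 0, 1],
  [-2, 32, 0, 24, 0, 0, 1],
  [-3, 44, 5, 32, 0, 0, 1],
  [-4, 54, 15, 40, 0, 0, 1],
])

```text
clock: 7.4
eef_pos: [0.4951, -0.1878, 0.1625]
tcp_rot: [0.996, 0.013, 0.004, -0.085]
contact_force: [0.2, -1.2, 0.4]
finger_gap: 1.003
```

```bash
python3 -c "
from h import *
go(CAP,1.2,30,-.10)
"
```

```text
t 7.4 tcp [ 0.4951 -0.1878  0.1625] q [-0.16  0.32 -0.21 -0.19 -1.07  1.85] gap 1.003 F [ 0.2 -1.2  0.4]
ROW [-0.5, 50.3, 10.6] [20.23, -0.42, 0.45] dist 51.0 ang 20.2
```

Emit:
move_arm([
  [0, 16, 3, 7, 0, 0.2, 1],
  [0, 33, 6, 14, -0.2, 0.4, 1],
  [-0.5, 50, 10.6, 20.2, -0.4, 0.4, 1],
  [-0.5, 50, 10.6, 20.2, -0.4, 0.4, 1],
])

```text
clock: 7.8
eef_pos: [0.4938, -0.2399, 0.1383]
tcp_rot: [0.965, 0.005, -0.005, -0.261]
contact_force: [-0.9, 1.2, -0.6]
finger_gap: 1.0
```

```bash
python3 -c "
from h import *
go(CAP,1.2,30,.0187)
"
```

```text
t 7.8 tcp [ 0.4938 -0.2399  0.1383] q [-0.44  0.51  0.03 -0.48 -1.37  2.18] gap 1.0 F [-0.9  1.2 -0.6]
ROW [2.5, -5.9, 116.3] [-0.21, 0.13, -0.64] dist 116.0 ang 0.7
```

Emit:
move_arm([
  [2, -4, 25, 0, 0, -0.6, 1],
  [2, -4, 55, 0, 0, -0.6, 1],
  [2, -4, 85, 0, 0, -0.6, 1],
  [2, -4, 105, 0, 0, -0.6, 1],
  [2, -4, 105, 0, 0, -0.6, 1],
])

```text
clock: 8.3
eef_pos: [0.4915, -0.1816, 0.0467]
tcp_rot: [0.965, 0.009, -0.008, -0.262]
contact_force: [-0.1, -0.3, 0.9]
finger_gap: 0.998
```

```bash
python3 -c "
from h import *
go(CAP,1.2,30,.0187)
"
```

```text
t 8.3 tcp [ 0.4915 -0.1816  0.0467] q [-0.36  0.58 -0.11 -0.53 -1.16  2.23] gap 0.998 F [-0.1 -0.3  0.9]
ROW [3.5, -1.6, 7.7] [-0.37, 0.54, -0.25] dist 9.0 ang 0.7
```

Emit:
move_arm([
  [3.5, -1.6, 4, -0.4, 0.5, -0.3, 1],
  [3.5, -1.6, 7.7, -0.4, 0.5, -0.3, 1],
  [3.5, -1.6, 7.7, -0.4, 0.5, -0.3, 1],
])

```text
clock: 8.6
eef_pos: [0.4949, -0.1763, 0.0411]
tcp_rot: [0.966, 0.011, -0.003, -0.258]
contact_force: [0.5, 0.4, -0.7]
finger_gap: 1.001
```

```bash
python3 -c "
from h import *
go(CAP,1.2,30,.0187)
"
```

```text
t 8.6 tcp [ 0.4949 -0.1763  0.0411] q [-0.35  0.58 -0.12 -0.54 -1.14  2.24] gap 1.001 F [ 0.5  0.4 -0.7]
ROW [-0.1, 0.1, 0.3] [0.06, 0.02, 0.06] dist 0.0 ang 0.1
```

Emit:
move_arm([
  [0, 0, 0, 0, 0, 0, -0.3],
  [0, 0, 0, 0, 0, 0, -1],
  [0, 0, 0, 0, 0, 0, -1],
  [0, 0, 0, 0, 0, 0, -1],
  [0, 0, 0, 0, 0, 0, -1],
])

```text
clock: 9.1
eef_pos: [0.4953, -0.1768, 0.0417]
tcp_rot: [0.966, 0.011, -0.002, -0.258]
contact_force: [-0.6, -1.7, 3.6]
finger_gap: 0.509
```

Emit:
move_arm([
  [0, -10, -17, 0, 0, 0, -1],
  [0, -20, -34, 0, 0, 0, -1],
  [0, -30, -52, 0, 0, 0, -1],
  [0, -30, -52, 0, 0, 0, -1],
])

```text
clock: 9.5
eef_pos: [0.4965, -0.1773, 0.1037]
tcp_rot: [0.966, 0.012, 0.0, -0.257]
contact_force: [-0.1, -0.3, -2.2]
finger_gap: 0.511
```

```bash
python3 -c "
from h import *
go(CAP+[0,0,.08],1.2,-30,.0187)
"
```

```text
t 9.5 tcp [ 0.4965 -0.1773  0.1037] q [-0.34  0.49 -0.08 -0.52 -1.24  2.17] gap 0.511 F [-0.1 -0.3 -2.2]
ROW [-1.6, 6.8, -23.6] [-59.75, -0.37, 0.08] dist 25.0 ang 59.8
```

Emit:
move_arm([
  [0, 2, -5, -8, 0, 0, -1],
  [0, 3, -10, -16, 0, 0, -1],
  [0, 5, -15, -24, 0, 0, -1],
  [0, 7, -20, -32, 0, 0, -1],
  [0, 7, -24, -40, 0, 0, -1],
])

```text
clock: 10.0
eef_pos: [0.4966, -0.1947, 0.1203]
tcp_rot: [0.996, 0.011, 0.004, 0.089]
contact_force: [-0.4, -2.1, -1.6]
finger_gap: 0.511
```

```bash
python3 -c "
from h import *
go(CAP+[0.01,0.1,.10],-6,-30,.0187)
"
```

```text
t 10.0 tcp [ 0.4966 -0.1947  0.1203] q [ 0.03  0.32 -0.52  0.26 -0.75  1.37] gap 0.511 F [-0.4 -2.1 -1.6]
ROW [9.9, -94.4, -37.8] [-19.77, -2.84, 6.78] dist 102.0 ang 21.1
```

Emit:
move_arm([
  [3, -20, -15, -6, -1, 2.2, -1],
  [6, -45, -26, -13, -2, 4.5, -1],
  [9, -70, -34, -19.8, -2.8, 6.8, -1],
  [10, -94, -38, -19.8, -2.8, 6.8, -1],
  [10, -94, -38, -19.8, -2.8, 6.8, -1],
])

```text
clock: 10.5
eef_pos: [0.5045, -0.092, 0.1392]
tcp_rot: [0.965, -0.047, -0.014, 0.259]
contact_force: [0.6, 1.0, -2.4]
finger_gap: 0.511
```

```bash
python3 -c "
from h import *
import cv2
go(CRA+[0,0,.09],-13.6,-30,.0187)
cv2.imwrite('pics/s6.png',get_image('side')[100:400,100:400,::-1].repeat(2,0).repeat(2,1))
"
```

```text
t 10.5 tcp [ 0.5045 -0.092   0.1392] q [ 0.37  0.35 -0.61  0.58 -0.95  0.68] gap 0.511 F [ 0.6  1.  -2.4]
ROW [19.6, -205.0, -108.9] [0.03, -3.87, 6.93] dist 233.0 ang 7.9
```

View pics/s6.png

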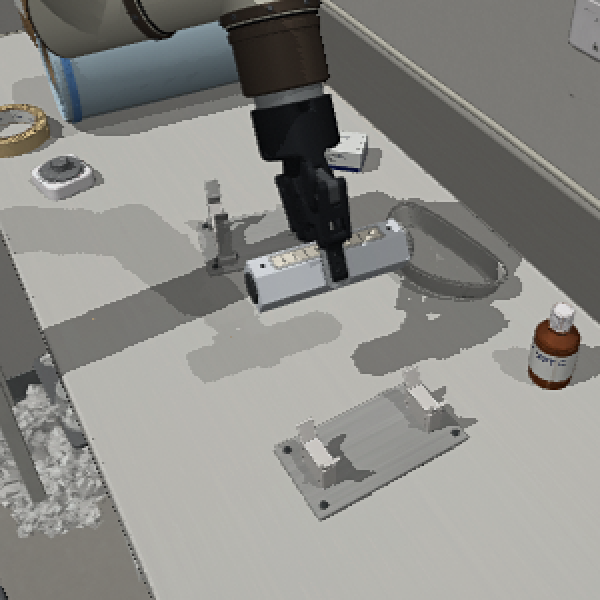

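Emit:
move_arm([
  [4, -40, -28, 0, -0.8, 1.4, -1],
  [8, -82, -50, 0, -1.6, 2.8, -1],
  [12, -125, -75, 0, -2.4, 4.2, -1],
  [16, -165, -95, 0, -3.2, 5.6, -1],
  [19.6, -205, -109, 0, -3.9, 6.9, -1],
])

```text
clock: 11.05
eef_pos: [0.547, 0.1367, 0.1304]
tcp_rot: [0.959, -0.116, -0.032, 0.257]
contact_force: [0.3, -1.0, -1.7]
finger_gap: 0.508
```

```bash
python3 -c "
from h import *
go(CRA+[0,0,.05],-13.6,-30,.0187)
"
```

```text
t 11.05 tcp [0.547  0.1367 0.1304] q [ 0.69  0.54 -0.23  0.32 -1.25  0.47] gap 0.508 F [ 0.3 -1.  -1.7]
ROW [-0.2, -19.9, 34.2] [-0.03, 0.21, -0.17] dist 40.0 ang 0.3
```

Emit:
move_arm([
  [0, -10, 17, 0, 0, 0, -1],
  [0, -19, 33, 0, 0, 0, -1],
  [0, -19, 33, 0, 0, 0, -1],
])

```text
clock: 11.35
eef_pos: [0.5449, 0.1348, 0.0889]
tcp_rot: [0.958, -0.116, -0.035, 0.258]
contact_force: [-0.8, 0.1, -2.8]
finger_gap: 0.506
```

```bash
python3 -c "
from h import *
import cv2
go(CRA+[0,0,.05],-13.6,-30,.0187)
for n,x,y in(('side',150,140),('scene',160,180)):
  im=get_image(n)[y:y+140,x:x+170,::-1]
  cv2.imwrite(f'pics/{n}7.png',cv2.resize(im,None,fx=4,fy=4,interpolation=cv2.INTER_CUBIC))
"
```

```text
t 11.35 tcp [0.5449 0.1348 0.0889] q [ 0.68  0.59 -0.27  0.33 -1.18  0.45] gap 0.506 F [-0.8  0.1 -2.8]
ROW [1.3, -1.2, -3.0] [0.24, 0.57, -0.1] dist 3.0 ang 0.6
```

View pics/side7.png

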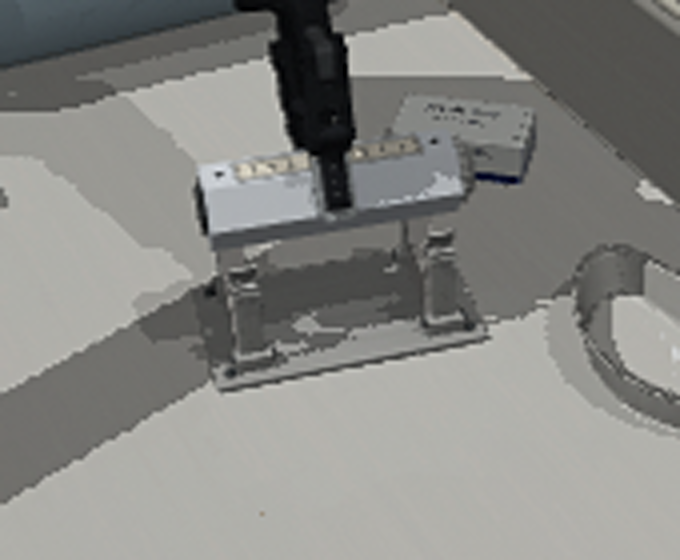

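View pics/scene7.png

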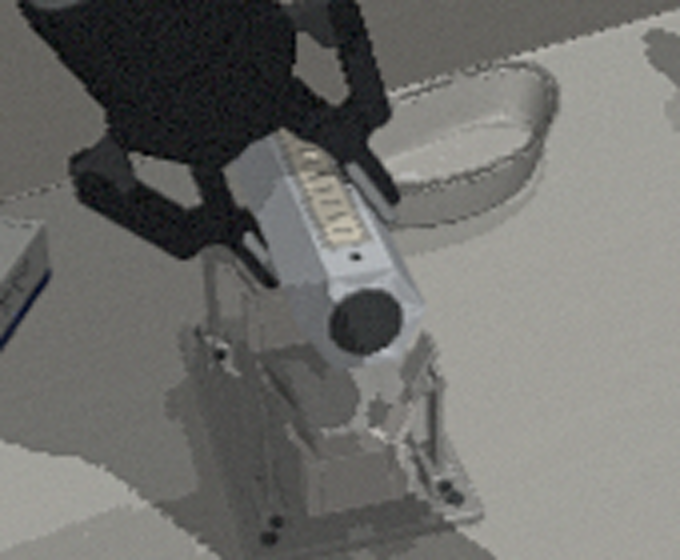

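Emit:
move_arm([
  [1.3, -1.2, -3, 0.2, 0.5, 0, -1],
  [1.3, -1.2, -3, 0.2, 0.5, 0, -1],
])

```text
clock: 11.65
eef_pos: [0.5494, 0.1377, 0.0951]
tcp_rot: [0.96, -0.116, -0.027, 0.255]
contact_force: [0.0, 0.4, -1.3]
finger_gap: 0.501
```

```bash
python3 -c "
from h import *
go(CRA+[0,0,.018],-13.6,-30,.0187)
"
```

```text
t 11.65 tcp [0.5494 0.1377 0.0951] q [ 0.69  0.58 -0.26  0.34 -1.17  0.44] gap 0.501 F [ 0.   0.4 -1.3]
ROW [-2.5, -16.8, 32.2] [-0.27, -0.28, -0.25] dist 36.0 ang 0.5
```

Emit:
move_arm([
  [-1, -6, 12, -0.3, -0.3, -0.2, -1],
  [-2, -12, 23, -0.3, -0.3, -0.2, -1],
  [-2.5, -16.8, 31, -0.3, -0.3, -0.2, -1],
  [-2.5, -16.8, 31, -0.3, -0.3, -0.2, -1],
  [-2.5, -16.8, 31, -0.3, -0.3, -0.2, -1],
])

```text
clock: 12.15
eef_pos: [0.5469, 0.1374, 0.0593]
tcp_rot: [0.959, -0.115, -0.031, 0.258]
contact_force: [-0.4, 0.8, -2.1]
finger_gap: 0.507
```

```bash
python3 -c "
from h import *
go(CRA+[0,0,.012],-13.6,-30,.0187)
"
```

```text
t 12.15 tcp [0.5469 0.1374 0.0593] q [ 0.69  0.62 -0.29  0.34 -1.11  0.42] gap 0.507 F [-0.4  0.8 -2.1]
ROW [0.0, -2.8, 5.9] [0.09, 0.04, -0.02] dist 7.0 ang 0.1
```

Emit:
move_arm([
  [0, -2.8, 5.9, 0, 0, 0, -1],
  [0, -3.8, 7.7, 0, 0, 0, -1],
  [0, -4.8, 9.4, 0, 0, 0, -1],
  [0, -4.8, 9.4, 0, 0, 0, -1],
])

```text
clock: 12.55
eef_pos: [0.5487, 0.1385, 0.0503]
tcp_rot: [0.959, -0.114, -0.029, 0.256]
contact_force: [2.2, 3.1, 4.5]
finger_gap: 0.505
```

```bash
python3 -c "
from h import *
go(CRA,-13.6,-30,.0187)
"
```

```text
t 12.55 tcp [0.5487 0.1385 0.0503] q [ 0.69  0.64 -0.3   0.35 -1.09  0.41] gap 0.505 F [2.2 3.1 4.5]
ROW [-1.5, -2.9, 9.2] [-0.09, -0.22, -0.02] dist 10.0 ang 0.2
```

Emit:
move_arm([
  [0, -1.8, 3.5, 0, 0, 0, -1],
  [-0.5, -3, 6.5, 0, 0, 0, -1],
  [-1, -4, 9, 0, 0, 0, -1],
  [-1, -5, 11, 0, 0, 0, -1],
])

```text
clock: 12.95
eef_pos: [0.5484, 0.1384, 0.0416]
tcp_rot: [0.959, -0.114, -0.027, 0.257]
contact_force: [-6.6, 7.4, 24.6]
finger_gap: 0.505
```

```bash
python3 -c "
from h import *
go(CRA,-13.6,-30,.0187)
"
```

```text
t 12.95 tcp [0.5484 0.1384 0.0416] q [ 0.69  0.65 -0.31  0.36 -1.07  0.4 ] gap 0.505 F [-6.6  7.4 24.6]
ROW [-1.2, 1.2, 1.6] [0.0, -0.38, -0.01] dist 2.0 ang 0.4
```

Emit:
move_arm([
  [0, 0, 0, 0, 0, 0, -1],
  [0, 0, 0, 0, 0, 0, 0.3],
  [0, 0, 0, 0, 0, 0, 1],
  [0, 0, 0, 0, 0, 0, 1],
  [0, 0, 0, 0, 0, 0, 1],
])

```text
clock: 13.45
eef_pos: [0.5481, 0.1379, 0.0412]
tcp_rot: [0.959, -0.114, -0.028, 0.258]
contact_force: [-0.0, 0.1, 0.3]
finger_gap: 0.998
```

```bash
python3 -c "
from h import *
import cv2
go(CRA,-13.6,-30,-.14)
for n,x,y in(('side',150,140),('scene',160,180)):
  im=get_image(n)[y:y+140,x:x+170,::-1]
  cv2.imwrite(f'pics/{n}8.png',cv2.resize(im,None,fx=4,fy=4,interpolation=cv2.INTER_CUBIC))
"
```

```text
t 13.45 tcp [0.5481 0.1379 0.0412] q [ 0.69  0.65 -0.31  0.36 -1.07  0.4 ] gap 0.998 F [-0.   0.1  0.3]
ROW [-0.1, 1.1, -157.7] [0.06, -0.33, -0.0] dist 158.0 ang 0.3
```

View pics/side8.png

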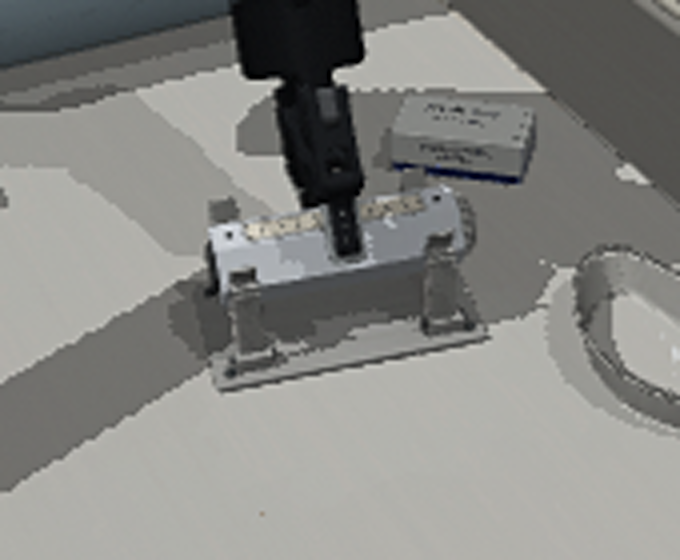

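Capsule home between the jaws, jaw tips over its corners. Retreat along the tool axis.

Emit:
move_arm([
  [0, 0, -25, 0, 0, 0, 1],
  [0, 0, -60, 0, 0, 0, 1],
  [0, 0, -100, 0, 0, 0, 1],
  [0, 0, -150, 0, 0, 0, 1],
  [0, 0, -150, 0, 0, 0, 1],
])

```text
clock: 14.05
eef_pos: [0.5687, 0.2157, 0.1772]
tcp_rot: [0.96, -0.113, -0.022, 0.253]
contact_force: [-0.0, -0.2, -0.7]
finger_gap: 0.999
```

```bash
python3 -c "
from h import *
import cv2,pickle
go(CRA,-13.6,0,-.24)
pickle.dump(get_calibration('wrist'),open('w9.pkl','wb'))
cv2.imwrite('pics/w9.png',get_image('wrist')[:,:,::-1])
for n,x,y in(('side',150,140),('scene',160,180)):
  im=get_image(n)[y:y+140,x:x+170,::-1]
  cv2.imwrite(f'pics/{n}9.png',cv2.resize(im,None,fx=4,fy=4,interpolation=cv2.INTER_CUBIC))
"
```

```text
t 14.05 tcp [0.5687 0.2157 0.1772] q [ 0.76  0.57 -0.02  0.29 -1.42  0.47] gap 0.999 F [-0.  -0.2 -0.7]
ROW [-1.4, 121.9, -68.8] [29.45, -0.95, 0.15] dist 140.0 ang 29.5
```

View pics/side9.png

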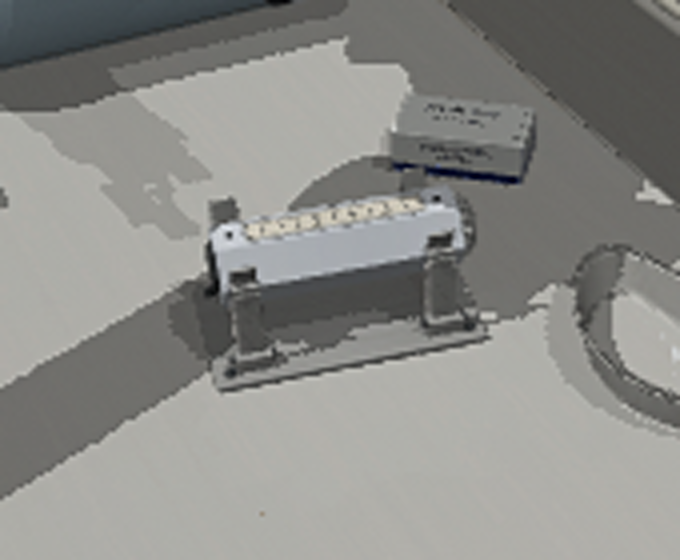

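View pics/scene9.png

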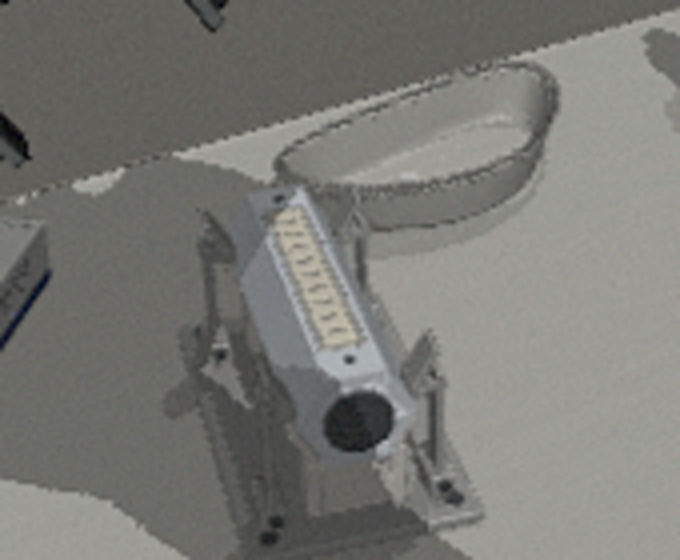

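View pics/w9.png

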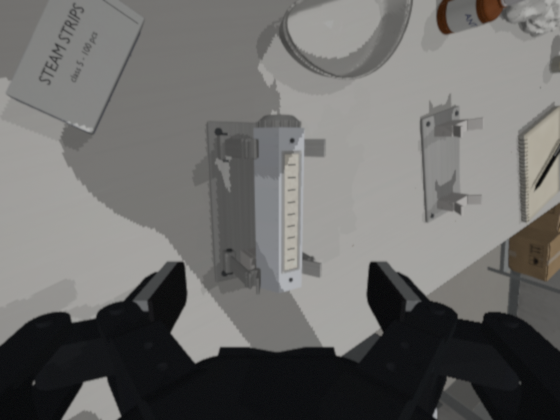

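```bash
python3 -c "
from h import *
import pickle
c=pickle.load(open('w9.pkl','rb'));A=[]
D=[[('side',(207.5,198.75)),('scene',(247,269.5)),('w',(290.5,280))],[('side',(259.25,189.75)),('scene',(229.75,230)),('w',(292,141))]]
for L in D:
  M=np.zeros((3,3));v=np.zeros(3)
  for n,p in L:
    cc=c if n=='w' else get_calibration(n); a=ray(n,p,.0,cc);b=ray(n,p,.2,cc);d=(b-a)/np.linalg.norm(b-a);P=np.eye(3)-np.outer(d,d);M+=P;v+=P@a
    print(n,ray(n,p,.079,cc).round(4))
  x=np.linalg.solve(M,v);A.append(x);print(x.round(4))
m=(A[0]+A[1])/2-CRA;d=A[1]-A[0];print(np.linalg.norm(d),np.degrees(np.arctan2(d[1],d[0])));print(Ro.from_euler('z',13.6,degrees=True).apply(m))
"
```

```text
side [0.4906 0.1609 0.079 ]
scene [0.4889 0.1624 0.079 ]
w [0.4889 0.162  0.079 ]
[0.4898 0.1619 0.0787]
side [0.6149 0.1307 0.079 ]
scene [0.6116 0.1326 0.079 ]
w [0.6135 0.132  0.079 ]
[0.6141 0.1315 0.0781]
0.12797558501771236 -13.749251902262607
[0.00272354 0.00134737 0.02140101]
```

Emit:
move_arm([
  [0, 0, -20, 0, 0, 0, 1],
  [0, 0, -20, 0, 0, 0, 1],
  [0, 0, -20, 0, 0, 0, 1],
])

```text
clock: 14.5
eef_pos: [0.566, 0.22, 0.1866]
tcp_rot: [0.959, -0.114, -0.029, 0.258]
contact_force: [-0.3, -0.3, 0.5]
finger_gap: 1.001
```

```bash
python3 -c "
from h import *
from cell import order
import cv2
a=get_image('scene').astype(int);b=cv2.imread('pics/scene0.png')[:,:,::-1].astype(int)
print(abs(a-b)[160:210,325:355].mean(), abs(a-b)[235:275,125:175].mean())
print(monitor.state()['contact_force'],order.finish_job())
"
```

```text
8.070666666666666 29.804833333333335
the job is handed in; nothing more can be done
[ 0.40432486 -0.10696983 -0.29126766] None
```

I rolled the capsule two flats at the rest, with one regrasp in between. Still holding it by its flats, I carried it to the cradle, pressed it home, opened the gripper, backed off and handed the job in at about 14.5 s.

- **Pressing:** it first stopped on the jaws' noses with its axis at about 66 mm. It then went down about 9 mm until it bottomed out with about 25 N of upward force. The tool height at that point matched the home position within 1 mm.
- **Final position:** I triangulated two marks on the window flat from three cameras, giving these values:

| Check | Measured | Limit |
|---|---|---|
| Window flat height | 78–79 mm | above 74 mm |
| Lengthwise offset | 2.7 mm | 12 mm |
| Sideways offset | 1.3 mm | 4 mm |
| Angle to cradle | 0.2° | 4.6° |

- **Window facing up:** all three pictures show the window flat on top. I did not measure its tilt separately.
- **Gripper:** it was open and clear, with contact force at noise level.
- **Bystanders:** the dish, carton and bottle look unmoved in the last pictures. A rough before/after image comparison was inconclusive for the carton: it changed more there, where the arm and its shadow now fall. The arm never went near any of the three.

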